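# Open the roller mill and lock its lid stay

### The job

Open the bench roller mill ready for loading: first take the jar with the red cap that was left standing on the mill's lid and stand it upright in the grey drip tray. Then raise the lid by the steel bar along its front until the folding stay on the mill's right-hand side is all but straight, and press the stay's red elbow on past straight to its stop, so that the stay is locked and the lid stays up by itself. Leave the pots, tins, dish, balance and bottles around it standing where they are.

Things in the scene. Friction and masses are not known exactly. Their poses are not given: they have to be found in the camera images.
- mill: Bench roller mill, fixed: pale grey open-topped cabinet, 210 (x) by 300 (y) by 100 mm high, two rubber rollers inside, blue lid on top. Origin: centre of its underside. Its -x side is the front (dial, lid bar), towards the robot; -y is its right. The lid's hinge line runs along y at x = +105, z = 100 mm. The closed lid is 18 mm thick: its top is at z = 118 mm.
- stay_foot (a point): Foot pivot of the folding stay, outside the mill's right wall, at x = +10, z = 72 mm of the mill (this point lies at y = -180 mm, level with the red button; axes of the mill). Two flat steel links at y = -158 to -168 mm: the lower, foot to elbow, 86 mm; the upper, 72 mm, from the elbow to a pivot on the lid's right edge, 110 mm from the hinge line, 9 mm above the lid's underside.
- lid (a joint): Angle of the lid about its hinge line (rad): 0 closed, growing as the front rises and swings back to +x. The stay stops it at 1.33 (76 degrees, stay straight). It weighs 0.7 kg, give or take a fifth. Let go below about 1.0 it falls shut; above about 1.2 the stiff rivets of the stay hold it where it is left, but not locked.
- stay_upper (a joint): Angle at the stay's elbow (rad): 0 with the lid closed (folded, elbow to the front), 2.66 with the links in line, stopped at 2.80. Beyond 2.66 the lid's weight holds it on its stop: locked. To lock, push the elbow away from the robot and down, square to the links (about 30 degrees below level), with a few N against the stiff rivet. Raising the lid alone does not carry it past straight.
- bar (a point): Middle of the lid's lifting bar: round steel, 12 mm diameter, 250 mm long, along the mill's y, 250 mm forward of the hinge line, 9 mm above the lid's underside; 32 mm clear between bar and lid. Carried by two small brackets 119 mm either side of this point. It turns with the lid: the point's axes are the mill's when the lid is closed.
- elbow (a point): Middle of the red press button on the stay's elbow: a cylinder 16 mm in diameter, 24 mm long, lying along the mill's y, standing out to the right; its centre is 180 mm to the right of the mill's middle. It goes round with the lower link about the foot; with the stay straight it is at x = +52, z = 147 mm of the mill.
- jar: The jar to be moved: white, magenta band, red screw cap, 55 mm diameter, 75 mm high, 0.15 to 0.31 kg. Origin: centre of its underside; z up along its axis. It starts upright on the closed lid.
- tray: Grey open drip tray, fixed, 220 (x) by 150 (y) by 20 mm high, walls and floor 4 mm. Origin: centre of its underside. It is on one side of the mill, left or right; a small pot already stands in it.
- pot: Bystander; leave it where it stands. White pot with a black cap, 48 mm diameter, 60 mm high, standing in the tray. Origin: centre of its underside.
- tin_a: Bystander; leave it where it stands. Tin with a yellow band, 60 mm diameter, 80 mm high, in front of the lid's bar. Origin: centre of its underside.
- tin_b: Bystander; leave it where it stands. Tin with a teal band, 60 mm diameter, 80 mm high, in front of the lid's bar. Origin: centre of its underside.
- dish: Bystander; leave it where it stands. Low aluminium weighing dish, 66 mm diameter, 16 mm high, in front of the lid's bar; there is room above it. Origin: centre of its underside.
- balance: Bystander; leave it where it stands. White bench balance, fixed, 200 (x) by 160 (y) by 67 mm high with a round pan, on the other side of the mill from the tray. Origin: centre of its underside.
- bottle_a: Bystander; leave it where it stands. Amber bottle with a black cap, 60 mm diameter, 150 mm high, beside the rear of the mill. Origin: centre of its underside.
- bottle_b: Bystander; leave it where it stands. White bottle with a blue cap, 64 mm diameter, 135 mm high, beside the rear of the mill. Origin: centre of its underside.

How it is judged:
By the outcome, as a careful person would: the job done as asked, in the order asked, and still so for the second after the job is handed in, with the robot touching nothing.
It also fails if it takes over 67 s, if anything falls off the work surface, if the arm or the gripper's body presses on something with over 40 N, if the wrist force passes 120 N, or if a joint passes its speed limit or range.

### The arm

A 6-joint arm with a two-finger parallel gripper is mounted at the origin on the work surface. World frame = base frame: x ahead of the robot, y to its left, z up, the work surface at z = 0. Lengths are in m, angles in rad, forces in N, time in s.
With the tool pointing down it reaches from about 0.25 to 0.725 m from the base axis. Payload 4 kg.
Tool frame: the origin (TCP) lies at the very end of the fingers, on their centre line; the grasp point (between the pads) lies 19 mm behind it; y points along the fingers, z is the direction in which the jaws open and shut, and the axes are right-handed (so a half turn about y gives the same grasp; the last joint's range is limited). The gripper opens to 85 mm and grips with 20 to 120 N. Pads are 22 mm wide; open, the fingers measure 114 mm over their backs; the gripper's body (76 mm by 85 mm) begins 54 mm behind the grasp point. The pads swing forward as they close: fully open they stand 13 mm farther back than shut.
Start: joints at [1.171, 0.241, 0.005, 1.335, 0, 1.571], TCP at [0.195, 0.461, 0.21] pointing down, gripper open.
Joint ranges: [-2.72, 2.72], [-1.05, 1.87], [-1.09, 1.28], [-1.99, 2.15], [-1.42, 1.44], [-3.14, 3.14]. Speed limits (rad/s): [2.79, 2.79, 3.14, 3.14, 3.14, 3.14].

### API

Orientations are given as a unit quaternion [x, y, z, w].
In Python, from workcell import bot gives the robot as it stands. The module is installed in compiled form; this text tells all that it offers.
- The arm moves only by the tool move_arm, never from a script. Its argument "increments" is a list of rows, each an object with "grip": the closure, from 0 (fully open) to 1 (shut); "linear": the shift along the tool's x, y, z scaled (see below), a list of three; "twist": the turn about the tool's y scaled (see below). A call has exactly 5 rows; each row shifts and turns the pose as measured when the row begins, along the tool's axes as they then stand; what a row does not reach is not made up. The controller multiplies each number of a shift by 0.2 m and each number of a turn by 2 rad. A row lasts 1/10 s, in which the tool goes at most 50 mm and 8.59 degrees, less where a joint would pass 70% of its speed; a pose out of reach is approached as far as the arm can. A call with a number of a shift or a turn outside -1 to 1 is refused whole. A call with a gripper value outside its range is refused whole. The fingers move at their own pace and stop on an object; the grip force is fixed at half the most. Time passes only in rows, so rows that do not move let the fingers close, or fill a call up. It gives the time, the measured TCP pose, the force and the opening at its end, in the units of the state.
- bot.get_obs(): the state, without advancing time (a new reading comes with each control period).
- bot.camera(name): name is "scene" or "top" or "wrist"; returns (picture, depth): 384x512x3 uint8, blue, green, red; 384x512 float32, m along the optical axis (not along the pixel's ray), 0 where there is no reading.
- bot.camera_params(name): a dict with "camera_matrix" (3x3 intrinsics, pixels), "dist" ([k1, k2, p1, p2, k3] as OpenCV has them; the pictures are not rectified), "rvec" (rotation vector, rad) and "tvec" (3), from world to camera coordinates, as OpenCV has them; the wrist camera has in their place "T_tool_cam" (4x4, takes a point from camera to tool coordinates, whose origin is the TCP and whose axes are the tool frame's). Camera axes: x right, y down, z forward; pixel columns grow to the right and rows downward; lengths in m; the calibration is good to about 2 mm. A picture is of the moment at which its call begins: read the wrist's pose just before it. camera_params takes no time and is no camera call.
- bot.job_done(): hands the job in, once; it reports no verdict.
The state is a dict: "clock": time; "joint_pos": joint angles; "joint_vel": joint speeds; "tau": joint torques, N m; "eef_pos": TCP position; "tool_rot": TCP orientation; "ft_force": force on the tool from outside, world axes, zero at the start; "ft_torque": the same for the moment, N m; "grip_width": finger opening in m.
Only numpy, scipy, OpenCV 4.12 (cv2) and the standard library are available. Lean on these libraries where they do the work, as an engineer would, in place of code of your own. Each camera call takes 0.05 s, during which the arm holds its last target. There are 200 camera calls.

## Working session

There is one attempt and no reset: what is moved stays moved. The work goes in short steps, Python scripts to look and compute and a tool call to move; the robot and the scene stay as the last step left them, time stands still between calls to the robot, and variables do not carry over. Pictures are saved under pics/ and viewed, about 8 in all and at most 12, crops included, and the job is handed in when it is done.

Besides the shell and the picture viewer there is one more tool, called after "Request:" as a command line: name --argument value ..., lists and objects as JSON in quotes. move_arm: Moves the arm, as the interface text tells. Its arguments: {"type":"object","properties":{"increments":{"type":"array"}},"required":["increments"]}

```bash
mkdir -p pics
cat > h.py <<'E'
from workcell import bot
import numpy as np, cv2
from scipy.spatial.transform import Rotation as R
def obs(): 
    o=bot.get_obs(); print('t',round(o['clock'],2),'p',np.round(o['eef_pos'],4),'q',np.round(o['tool_rot'],3),'f',np.round(o['ft_force'],1),'w',round(float(o['grip_width']),4)); return o
def cam(n):
    o=bot.get_obs(); p=bot.camera_params(n); im,d=bot.camera(n); return o,p,im,d
def cloud(o,p,d,uv=None):
    K=np.array(p['camera_matrix']);D=np.array(p['dist'])
    if uv is None:
        v,u=np.mgrid[0:384,0:512]; uv=np.stack([u.ravel(),v.ravel()],1)
    uv=np.asarray(uv); z=d[uv[:,1].astype(int),uv[:,0].astype(int)]
    n=cv2.undistortPoints(uv.astype(float).reshape(-1,1,2),K,D)[:,0]
    P=np.c_[n*z[:,None],z]
    if 'rvec' in p:
        Rm=cv2.Rodrigues(np.array(p['rvec'],float))[0]; return (P-np.ravel(p['tvec']))@Rm
    T=np.array(p['T_tool_cam']); P=P@T[:3,:3].T+T[:3,3]
    return R.from_quat(o['tool_rot']).apply(P)+o['eef_pos']
E
cat > a.py <<'E'
from h import *
o=obs(); print(R.from_quat(o['tool_rot']).as_matrix().round(2))
for n in ('top','scene'):
    o,p,im,d=cam(n); cv2.imwrite(f'pics/{n}0.png',cv2.resize(im,(800,600))); np.savez(f'{n}0.npz',P=cloud(o,p,d).reshape(384,512,3),im=im)
E
python3 a.py
```

```text
t 0.0 p [0.1944 0.4599 0.2086] q [ 0.694 -0.141  0.14  -0.692] f [ 0.1 -0.3 -0.5] w 0.0852
[[ 0.92 -0.    0.39]
 [-0.39 -0.    0.92]
 [-0.   -1.   -0.  ]]
```

View pics/top0.png

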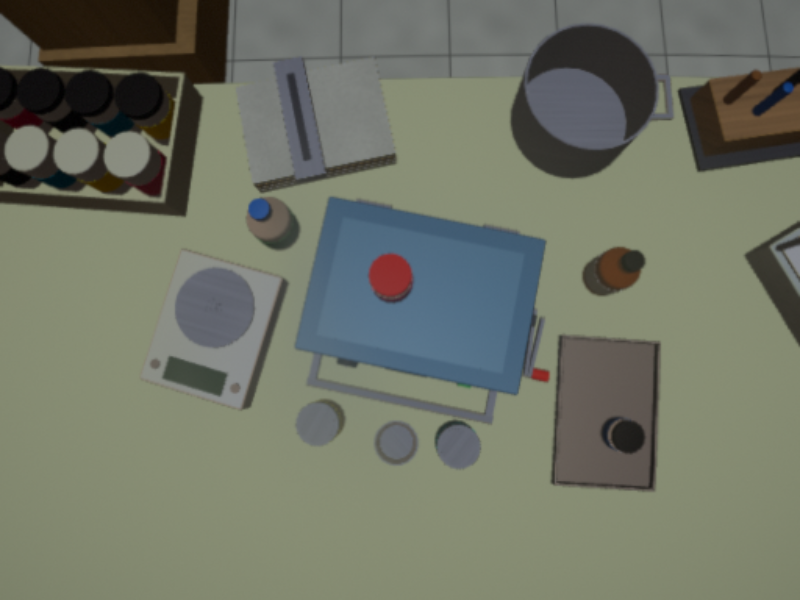

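View pics/scene0.png

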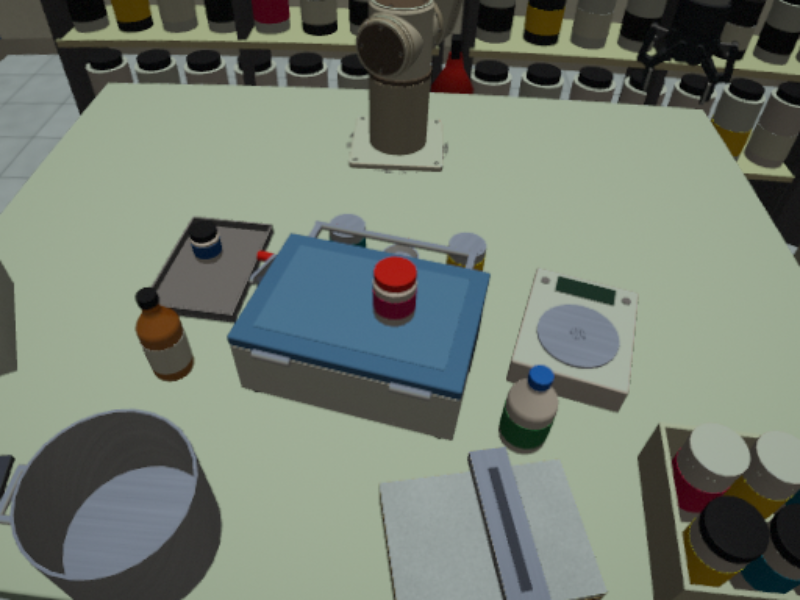

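The top view (up = +x, left = +y) shows the red cap at about (391,275), lid corners (332,198), (545,239), (518,392) and (297,348), and bar ends (312,383) and (490,418). It also shows the button at (541,375), the tray at right (553–659, 336–489) with the pot at (627,435), tins at (318,423) and (460,445), and the dish at (396,441). The scene view confirms the jar is upright on the lid.

```bash
cat > b.py <<'E'
from h import *
Z=np.load('top0.npz');P=Z['P'];p=bot.camera_params('top')
K=np.array(p['camera_matrix']);D=np.array(p['dist']);Rm=cv2.Rodrigues(np.array(p['rvec'],float))[0];C=-Rm.T@np.ravel(p['tvec'])
print('cam',C.round(3))
def ray(u,v,z):
    n=cv2.undistortPoints(np.array([[[u/1.5625,v/1.5625]]]),K,D)[0,0]; d=Rm.T@np.r_[n,1]; return C+d*(z-C[2])/d[2]
for nm,pt,z in [('lidLB',(332,198),.118),('lidRB',(545,239),.118),('lidRF',(518,392),.118),('lidLF',(297,348),.118),('barL',(312,383),.115),('barR',(490,419),.115),('jar',(391,275),.193),('btn',(541,375),.12),('trayLB',(560,336),.02),('trayRB',(659,342),.02),('trayRF',(655,489),.02),('trayLF',(553,485),.02),('pot',(627,435),.06),('tinL',(318,423),.08),('tinR',(460,445),.08),('dish',(396,441),.016),('botR',(620,268),.1),('botL',(268,220),.1)]:
    u,v=int(pt[0]/1.5625),int(pt[1]/1.5625)
    print(nm,ray(*pt,z).round(3),'cloud',P[v,u].round(3))
# lid mill rectangle
im=Z['im'].astype(int);b,g,r=im[...,0],im[...,1],im[...,2]
m=(b>r+35)&(P[...,2]>.105)&(P[...,2]<.13)&(P[...,0]>.3)
m=cv2.morphologyEx(m.astype(np.uint8),cv2.MORPH_OPEN,np.ones((3,3)))>0
Q=P[m]; rect=cv2.minAreaRect((Q[:,:2]*1000).astype(np.float32));print('lid',rect,Q[:,2].mean())
for nm,mm in [('jar',(r>g+60)&(P[...,2]>.17)),('btn',(r>g+60)&(P[...,2]<.16)&(P[...,2]>.04)&(P[...,1]<0)&(P[...,0]<.62))]:
    Q=P[mm];print(nm,len(Q),Q.min(0).round(3),Q.max(0).round(3),((Q.min(0)+Q.max(0))/2).round(3))
for nm,(u,v),h in [('pot',(627,435),.06),('tinL',(318,423),.08),('tinR',(460,445),.08)]:
    u,v=int(u/1.5625),int(v/1.5625);w=P[v-20:v+20,u-20:u+20].reshape(-1,3);Q=w[abs(w[:,2]-h)<.008];print(nm,len(Q),Q.min(0).round(3),Q.max(0).round(3))
E
python3 b.py
```

```text
cam [ 0.485 -0.006  0.921]
lidLB [0.716 0.101 0.118] cloud [0.718 0.102 0.118]
lidRB [ 0.654 -0.187  0.118] cloud [ 0.681 -0.211  0.004]
lidRF [ 0.451 -0.143  0.118] cloud [ 0.453 -0.142  0.115]
lidLF [0.513 0.148 0.118] cloud [0.514 0.148 0.118]
barL [0.466 0.128 0.115] cloud [0.467 0.13  0.114]
barR [ 0.416 -0.105  0.115] cloud [ 0.417 -0.104  0.115]
jar [0.597 0.019 0.193] cloud [0.597 0.02  0.193]
btn [ 0.472 -0.173  0.12 ] cloud [ 0.472 -0.178  0.097]
trayLB [ 0.528 -0.225  0.02 ] cloud [ 0.529 -0.227  0.008]
trayRB [ 0.516 -0.374  0.02 ] cloud [ 0.518 -0.372  0.02 ]
trayRF [ 0.302 -0.357  0.02 ] cloud [ 0.304 -0.356  0.02 ]
trayLF [ 0.312 -0.206  0.02 ] cloud [ 0.309 -0.209 -0.   ]
pot [ 0.385 -0.304  0.06 ] cloud [ 0.387 -0.302  0.066]
tinL [0.411 0.126 0.08 ] cloud [0.413 0.127 0.079]
tinR [ 0.379 -0.068  0.08 ] cloud [ 0.381 -0.067  0.082]
dish [0.378 0.021 0.016] cloud [0.377 0.022 0.004]
botR [ 0.616 -0.293  0.1  ] cloud [ 0.614 -0.284  0.122]
botL [0.692 0.194 0.1  ] cloud [0.688 0.189 0.122]
lid ((583.8195190429688, -17.981048583984375), (298.4576416015625, 210.43576049804688), 77.44020080566406) 0.11907993203996009
jar 553 [ 0.574 -0.003  0.189] [0.623 0.046 0.197] [0.598 0.022 0.193]
btn 60 [ 0.466 -0.186  0.093] [ 0.481 -0.167  0.101] [ 0.473 -0.177  0.097]
pot 377 [ 0.361 -0.327  0.052] [ 0.408 -0.281  0.068]
tinL 617 [0.381 0.097 0.073] [0.44  0.155 0.085]
tinR 636 [ 0.347 -0.095  0.072] [ 0.408 -0.035  0.085]
```

Request:
move_arm --increments '[{"grip": 0, "linear": [0, -0.1, 0], "twist": -0.07}, {"grip": 0, "linear": [0, -0.1, 0], "twist": -0.07}, {"grip": 0, "linear": [0, -0.1, 0], "twist": -0.06}, {"grip": 0, "linear": [0, 0, 0], "twist": 0}, {"grip": 0, "linear": [0, 0, 0], "twist": 0}]'

```text
clock: 0.6
eef_pos: [0.1935, 0.4579, 0.2665]
tool_rot: [0.711, 0.003, -0.006, -0.704]
ft_force: [-0.5, 0.6, -0.4]
grip_width: 0.0855
```

```bash
cat > to.py <<'E'
import sys
from h import *
o=obs(); M=R.from_quat(o['tool_rot']).as_matrix()
print('yaw',np.degrees(np.arctan2(M[1,0],M[0,0])).round(2),'ydir',M[:,1].round(3))
t=np.array([float(x) for x in sys.argv[1:4]]); d=M.T@(t-o['eef_pos']); print('units total',(d/.2).round(3),'dist',np.linalg.norm(d).round(3))
E
python3 to.py 0.598 0.021 0.26
```

```text
t 0.6 p [0.1935 0.4579 0.2665] q [ 0.711  0.003 -0.006 -0.704] f [-0.5  0.6 -0.4] w 0.0855
yaw 0.75 ydir [-0.004 -0.01  -1.   ]
units total [ 1.994  0.046 -2.21 ] dist 0.595
```

Request:
move_arm --increments '[{"grip": 0, "linear": [0.16, 0, -0.18], "twist": 0}, {"grip": 0, "linear": [0.16, 0, -0.18], "twist": 0}, {"grip": 0, "linear": [0.16, 0, -0.18], "twist": 0}, {"grip": 0, "linear": [0.16, 0, -0.18], "twist": 0}, {"grip": 0, "linear": [0.16, 0, -0.18], "twist": 0}]'

```text
clock: 1.1
eef_pos: [0.355, 0.2775, 0.2599]
tool_rot: [0.713, 0.003, -0.01, -0.701]
ft_force: [1.3, 0.4, 0.1]
grip_width: 0.0853
```

Request:
move_arm --increments '[{"grip": 0, "linear": [0.16, 0, -0.18], "twist": 0}, {"grip": 0, "linear": [0.16, 0, -0.18], "twist": 0}, {"grip": 0, "linear": [0.16, 0, -0.18], "twist": 0}, {"grip": 0, "linear": [0.16, 0, -0.18], "twist": 0}, {"grip": 0, "linear": [0, 0, 0], "twist": 0}]'

```text
clock: 1.6
eef_pos: [0.4892, 0.1231, 0.2529]
tool_rot: [0.714, -0.007, -0.007, -0.7]
ft_force: [-0.4, 0.9, -1.0]
grip_width: 0.0852
```

```bash
python3 to.py 0.598 0.021 0.26
```

```text
t 1.6 p [0.4892 0.1231 0.2529] q [ 0.714 -0.007 -0.007 -0.7  ] f [-0.4  0.9 -1. ] w 0.0852
yaw 0.04 ydir [-0.02  -0.021 -1.   ]
units total [ 0.543 -0.036 -0.512] dist 0.149
```

Request:
move_arm --increments '[{"grip": 0, "linear": [0.14, 0, -0.13], "twist": 0}, {"grip": 0, "linear": [0.14, 0, -0.13], "twist": 0}, {"grip": 0, "linear": [0.14, 0, -0.13], "twist": 0}, {"grip": 0, "linear": [0.12, 0, -0.12], "twist": 0}, {"grip": 0, "linear": [0, 0, 0], "twist": 0}]'

```text
clock: 2.1
eef_pos: [0.5962, 0.0181, 0.244]
tool_rot: [0.714, -0.015, -0.009, -0.7]
ft_force: [0.4, 0.4, -0.2]
grip_width: 0.0854
```

```bash
python3 to.py 0.598 0.021 0.145
```

```text
t 2.1 p [0.5962 0.0181 0.244 ] q [ 0.714 -0.015 -0.009 -0.7  ] f [ 0.4  0.4 -0.2] w 0.0854
yaw -0.44 ydir [-0.034 -0.02  -0.999]
units total [0.025 0.494 0.024] dist 0.099
```

Request:
move_arm --increments '[{"grip": 0, "linear": [0.02, 0.13, 0.02], "twist": 0}, {"grip": 0, "linear": [0, 0.13, 0], "twist": 0}, {"grip": 0, "linear": [0, 0.13, 0], "twist": 0}, {"grip": 0, "linear": [0, 0.12, 0], "twist": 0}, {"grip": 0, "linear": [0, 0, 0], "twist": 0}]'

```text
clock: 2.6
eef_pos: [0.5914, 0.0246, 0.1334]
tool_rot: [0.713, -0.02, -0.011, -0.701]
ft_force: [0.3, 0.2, -0.9]
grip_width: 0.0859
```

```bash
python3 to.py 0.598 0.021 0.142
```

```text
t 2.6 p [0.5914 0.0246 0.1334] q [ 0.713 -0.02  -0.011 -0.701] f [ 0.3  0.2 -0.9] w 0.0859
yaw -0.72 ydir [-0.043 -0.018 -0.999]
units total [ 0.031 -0.044 -0.018] dist 0.011
```

Request:
move_arm --increments '[{"grip": 0, "linear": [0.03, -0.05, -0.02], "twist": 0}, {"grip": 0.6, "linear": [0, 0, 0], "twist": 0}, {"grip": 0.6, "linear": [0, 0, 0], "twist": 0}, {"grip": 0.6, "linear": [0, 0, 0], "twist": 0}, {"grip": 0.6, "linear": [0, 0, 0], "twist": 0}]'

```text
clock: 3.1
eef_pos: [0.5995, 0.0225, 0.1487]
tool_rot: [0.713, -0.017, -0.009, -0.701]
ft_force: [-0.0, -0.6, -2.5]
grip_width: 0.0513
```

Request:
move_arm --increments '[{"grip": 0.8, "linear": [0, 0, 0], "twist": 0}, {"grip": 0.8, "linear": [0, 0, 0], "twist": 0}, {"grip": 0.8, "linear": [0, 0, 0], "twist": 0}, {"grip": 0.8, "linear": [0, 0, 0], "twist": 0}, {"grip": 0.8, "linear": [0, 0, 0], "twist": 0}]'

```text
clock: 3.6
eef_pos: [0.5987, 0.0225, 0.1476]
tool_rot: [0.713, -0.018, -0.01, -0.701]
ft_force: [0.3, 0.3, -1.3]
grip_width: 0.0513
```

```bash
python3 to.py 0.475 -0.30 0.142
```

```text
t 3.6 p [0.5987 0.0225 0.1476] q [ 0.713 -0.018 -0.01  -0.701] f [ 0.3  0.3 -1.3] w 0.0513
yaw -0.72 ydir [-0.04  -0.017 -0.999]
units total [-0.597  0.08  -1.619] dist 0.345
```

Request:
move_arm --increments '[{"grip": 0.8, "linear": [0, -0.06, 0], "twist": 0}, {"grip": 0.8, "linear": [0, -0.12, 0], "twist": 0}, {"grip": 0.8, "linear": [0, -0.15, 0], "twist": 0}, {"grip": 0.8, "linear": [0, -0.1, 0], "twist": 0}, {"grip": 0.8, "linear": [0, 0, 0], "twist": 0}]'

```text
clock: 4.1
eef_pos: [0.6014, 0.0241, 0.238]
tool_rot: [0.713, -0.019, -0.01, -0.701]
ft_force: [0.0, -0.1, -2.8]
grip_width: 0.0514
```

Request:
move_arm --increments '[{"grip": 0.8, "linear": [-0.05, 0, -0.12], "twist": 0}, {"grip": 0.8, "linear": [-0.07, 0, -0.18], "twist": 0}, {"grip": 0.8, "linear": [-0.07, 0, -0.18], "twist": 0}, {"grip": 0.8, "linear": [-0.07, 0, -0.18], "twist": 0}, {"grip": 0.8, "linear": [-0.07, 0, -0.18], "twist": 0}]'

```text
clock: 4.6
eef_pos: [0.5336, -0.1424, 0.2408]
tool_rot: [0.712, -0.015, -0.015, -0.702]
ft_force: [1.1, -0.5, -2.7]
grip_width: 0.0516
```

Request:
move_arm --increments '[{"grip": 0.8, "linear": [-0.07, 0, -0.18], "twist": 0}, {"grip": 0.8, "linear": [-0.07, 0, -0.18], "twist": 0}, {"grip": 0.8, "linear": [-0.06, 0, -0.16], "twist": 0}, {"grip": 0.8, "linear": [-0.05, 0, -0.12], "twist": 0}, {"grip": 0.8, "linear": [0, 0, 0], "twist": 0}]'

```text
clock: 5.1
eef_pos: [0.4765, -0.2789, 0.2414]
tool_rot: [0.712, -0.019, -0.014, -0.702]
ft_force: [-0.5, 0.1, -2.5]
grip_width: 0.0514
```

```bash
python3 to.py 0.475 -0.30 0.035
```

```text
t 5.1 p [ 0.4765 -0.2789  0.2414] q [ 0.712 -0.019 -0.014 -0.702] f [-0.5  0.1 -2.5] w 0.0514
yaw -0.43 ydir [-0.047 -0.014 -0.999]
units total [ 0.042  1.033 -0.09 ] dist 0.208
```

Request:
move_arm --increments '[{"grip": 0.8, "linear": [0, 0.16, -0.08], "twist": 0}, {"grip": 0.8, "linear": [0.01, 0.18, 0], "twist": 0}, {"grip": 0.8, "linear": [0.01, 0.18, 0], "twist": 0}, {"grip": 0.8, "linear": [0.01, 0.18, 0], "twist": 0}, {"grip": 0.8, "linear": [0.01, 0.1, 0], "twist": 0}]'

```text
clock: 5.6
eef_pos: [0.4793, -0.2983, 0.0787]
tool_rot: [0.713, -0.017, -0.01, -0.701]
ft_force: [0.0, 0.2, -3.4]
grip_width: 0.0514
```

```bash
python3 to.py 0.475 -0.30 0.034
```

```text
t 5.6 p [ 0.4793 -0.2983  0.0787] q [ 0.713 -0.017 -0.01  -0.701] f [ 0.   0.2 -3.4] w 0.0514
yaw -0.55 ydir [-0.038 -0.017 -0.999]
units total [-0.013  0.224 -0.005] dist 0.045
```

Request:
move_arm --increments '[{"grip": 0.8, "linear": [0, 0.1, 0], "twist": 0}, {"grip": 0.8, "linear": [0, 0.06, 0], "twist": 0}, {"grip": 0.8, "linear": [0, 0.03, 0], "twist": 0}, {"grip": 0.8, "linear": [0, 0.01, 0], "twist": 0}, {"grip": 0.8, "linear": [0, 0.01, 0], "twist": 0}]'

```text
clock: 6.1
eef_pos: [0.475, -0.2946, 0.0336]
tool_rot: [0.712, -0.018, -0.014, -0.702]
ft_force: [-3.5, 1.9, 10.3]
grip_width: 0.0511
```

Request:
move_arm --increments '[{"grip": 0.8, "linear": [0, 0, 0], "twist": 0}, {"grip": 0.3, "linear": [0, 0, 0], "twist": 0}, {"grip": 0.1, "linear": [0, 0, 0], "twist": 0}, {"grip": 0, "linear": [0, 0, 0], "twist": 0}, {"grip": 0, "linear": [0, 0, 0], "twist": 0}]'

```text
clock: 6.6
eef_pos: [0.4779, -0.2947, 0.0365]
tool_rot: [0.713, -0.015, -0.012, -0.701]
ft_force: [0.4, 0.2, -0.2]
grip_width: 0.0854
```

Request:
move_arm --increments '[{"grip": 0, "linear": [0, -0.06, 0], "twist": 0}, {"grip": 0, "linear": [0, -0.2, 0], "twist": 0}, {"grip": 0, "linear": [0, -0.22, 0], "twist": 0}, {"grip": 0, "linear": [0, -0.22, 0], "twist": 0}, {"grip": 0, "linear": [0, -0.15, 0], "twist": 0}]'

```text
clock: 7.1
eef_pos: [0.4812, -0.2898, 0.2089]
tool_rot: [0.71, -0.019, -0.016, -0.703]
ft_force: [-1.3, -0.4, -0.1]
grip_width: 0.0856
```

```bash
python3 to.py 0.4425 0.0135 0.19
python3 - <<'E'
from h import *
o,p,im,d=cam('top'); P=cloud(o,p,d).reshape(384,512,3)
cv2.imwrite('pics/top1.png',cv2.resize(im[160:340,150:450],(800,480)))
b,g,r=[im[...,i].astype(int) for i in range(3)]
m=(r>g+60)&(P[...,2]>.06)&(P[...,2]<.1)&(P[...,1]<-.2);Q=P[m];print(len(Q),Q.min(0),Q.max(0)) if len(Q) else 0
E
```

```text
t 7.1 p [ 0.4812 -0.2898  0.2089] q [ 0.71  -0.019 -0.016 -0.703] f [-1.3 -0.4 -0.1] w 0.0856
yaw -0.29 ydir [-0.05  -0.01  -0.999]
units total [-0.196  0.089  1.517] dist 0.306
248 [ 0.45001265 -0.31583437  0.07533453] [ 0.4979402  -0.26820013  0.08459731]
```

View pics/top1.png

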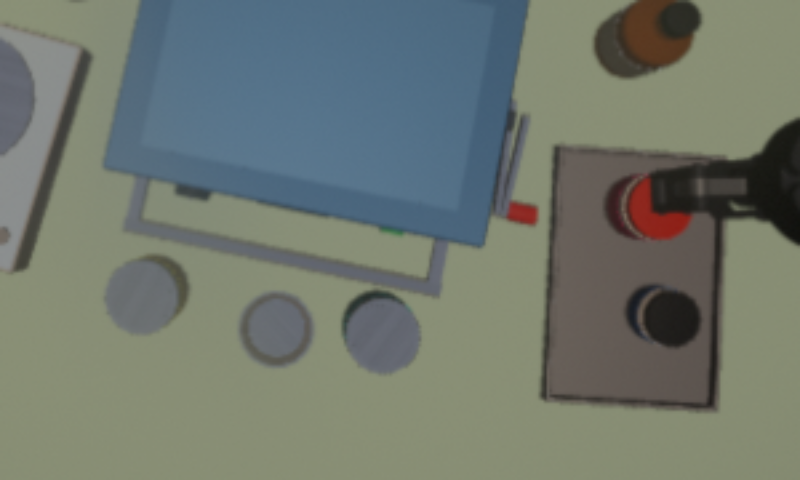

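The jar stands upright in the tray (cap at about (655,207) in the crop), with the pot, tins and dish where they were. Next, the bar.

Request:
move_arm --increments '[{"grip": 0.65, "linear": [-0.02, 0, 0.16], "twist": 0}, {"grip": 0.65, "linear": [-0.02, 0, 0.2], "twist": 0}, {"grip": 0.65, "linear": [-0.03, 0, 0.2], "twist": 0}, {"grip": 0.65, "linear": [-0.03, 0, 0.2], "twist": 0}, {"grip": 0.65, "linear": [-0.03, 0, 0.2], "twist": 0}]'

```text
clock: 7.65
eef_pos: [0.4617, -0.0993, 0.2184]
tool_rot: [0.714, -0.016, -0.005, -0.7]
ft_force: [0.5, 0.7, 0.4]
grip_width: 0.0301
```

Request:
move_arm --increments '[{"grip": 0.65, "linear": [-0.03, 0, 0.2], "twist": 0}, {"grip": 0.65, "linear": [-0.03, 0, 0.2], "twist": 0}, {"grip": 0.65, "linear": [-0.01, 0, 0.15], "twist": 0}, {"grip": 0.65, "linear": [0, 0, 0], "twist": -0.07}, {"grip": 0.65, "linear": [0, 0, 0], "twist": -0.07}]'

```text
clock: 8.15
eef_pos: [0.4472, 0.0203, 0.2203]
tool_rot: [0.705, 0.09, -0.108, -0.695]
ft_force: [0.2, 0.8, -0.3]
grip_width: 0.0297
```

Request:
move_arm --increments '[{"grip": 0.65, "linear": [0, 0, 0], "twist": -0.07}, {"grip": 0.65, "linear": [0, 0, 0], "twist": -0.07}, {"grip": 0.65, "linear": [0, 0, 0], "twist": -0.07}, {"grip": 0.65, "linear": [0, 0, 0], "twist": -0.07}, {"grip": 0.65, "linear": [0, 0, 0], "twist": -0.07}]'

```text
clock: 8.65
eef_pos: [0.447, 0.0217, 0.2237]
tool_rot: [0.62, 0.334, -0.352, -0.616]
ft_force: [0.1, 0.1, -0.5]
grip_width: 0.0298
```

```bash
python3 to.py 0.4425 0.0135 0.19
```

```text
t 8.65 p [0.447  0.0217 0.2237] q [ 0.62   0.334 -0.352 -0.616] f [ 0.1  0.1 -0.5] w 0.0298
yaw 58.1 ydir [-0.019 -0.018 -1.   ]
units total [-0.042  0.169 -0.004] dist 0.035
```

Request:
move_arm --increments '[{"grip": 0.65, "linear": [0, 0, 0], "twist": -0.07}, {"grip": 0.65, "linear": [0, 0, 0], "twist": -0.07}, {"grip": 0.65, "linear": [-0.03, 0.1, 0], "twist": -0.03}, {"grip": 0.65, "linear": [0, 0, 0], "twist": 0}, {"grip": 0.65, "linear": [0, 0, 0], "twist": 0}]'

```text
clock: 9.15
eef_pos: [0.4457, 0.0156, 0.2073]
tool_rot: [0.55, 0.439, -0.455, -0.546]
ft_force: [0.3, 0.0, 0.6]
grip_width: 0.0297
```

```bash
python3 to.py 0.4425 0.0135 0.09
cat > w.py <<'E'
from h import *
import sys
o,p,im,d=cam('wrist'); P=cloud(o,p,d).reshape(384,512,3)
cv2.imwrite(f'pics/{sys.argv[1]}.png',im); np.savez('w.npz',P=P,im=im)
E
python3 w.py w1
```

```text
t 9.15 p [0.4457 0.0156 0.2073] q [ 0.55   0.439 -0.455 -0.546] f [0.3 0.  0.6] w 0.0297
yaw 78.41 ydir [-0.014 -0.018 -1.   ]
units total [-0.002  0.587  0.008] dist 0.117
```

View pics/w1.png

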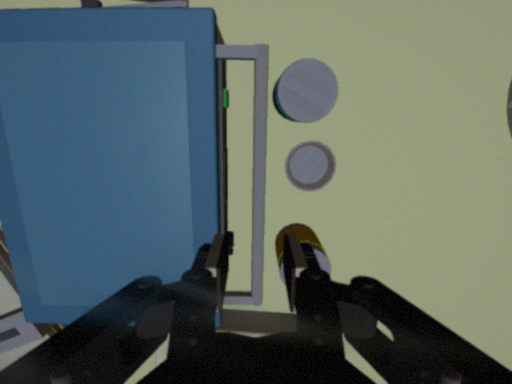

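The wrist view shows the bar (column ~260, rows 45–305) centred between the fingertips (about (225,245) and (290,245)), parallel to the jaws. The lid edge is at column ~215.

Run:
```python
import numpy as np
P=np.load('w.npz')['P']
for v in (80,120,160,200,230):
    r=P[v,225:290]; m=(abs(r[:,2]-.112)<.008); m&=r[:,0]<.47; print(v,r[m].mean(0).round(4),m.sum(), r[m][:,2].max().round(4))
```

```text
80 [ 0.4206 -0.0803  0.1133] 13 0.1157
120 [ 0.4276 -0.0481  0.1136] 13 0.1154
160 [ 0.4354 -0.0138  0.1131] 13 0.1152
200 [0.4438 0.0231 0.1129] 13 0.116
230 [0.4503 0.0526 0.1133] 12 0.1147
```

Request:
move_arm --increments '[{"grip": 0.65, "linear": [0, 0.2, 0], "twist": 0}, {"grip": 0.65, "linear": [0, 0.15, 0], "twist": 0}, {"grip": 0.65, "linear": [0, 0, 0], "twist": 0}, {"grip": 0.65, "linear": [0, 0, 0], "twist": 0}, {"grip": 0.65, "linear": [0, 0, 0], "twist": 0}]'

```text
clock: 9.7
eef_pos: [0.4492, 0.0153, 0.1418]
tool_rot: [0.552, 0.441, -0.451, -0.545]
ft_force: [0.9, 0.1, -0.8]
grip_width: 0.0299
```

```bash
python3 to.py 0.442 0.0155 0.09
```

```text
t 9.7 p [0.4492 0.0153 0.1418] q [ 0.552  0.441 -0.451 -0.545] f [ 0.9  0.1 -0.8] w 0.0299
yaw 78.23 ydir [-0.004 -0.017 -1.   ]
units total [-0.002  0.259  0.035] dist 0.052
```

Request:
move_arm --increments '[{"grip": 0.65, "linear": [0, 0, 0.03], "twist": 0.005}, {"grip": 0.65, "linear": [0, 0, 0], "twist": 0}, {"grip": 0.65, "linear": [0, 0.08, 0], "twist": 0}, {"grip": 0.65, "linear": [0, 0, 0], "twist": 0}, {"grip": 0.65, "linear": [0, 0, 0], "twist": 0}]'

```text
clock: 10.2
eef_pos: [0.4469, 0.0168, 0.1316]
tool_rot: [0.557, 0.441, -0.445, -0.545]
ft_force: [0.1, -0.1, 0.7]
grip_width: 0.0301
```

```bash
python3 to.py 0.442 0.0155 0.09
```

```text
t 10.2 p [0.4469 0.0168 0.1316] q [ 0.557  0.441 -0.445 -0.545] f [ 0.1 -0.1  0.7] w 0.0301
yaw 77.58 ydir [ 0.007 -0.017 -1.   ]
units total [-0.009  0.208  0.025] dist 0.042
```

Request:
move_arm --increments '[{"grip": 0.65, "linear": [-0.01, 0.02, 0.03], "twist": 0}, {"grip": 0.65, "linear": [0, 0.1, 0], "twist": 0}, {"grip": 0.65, "linear": [0, 0.08, 0], "twist": 0}, {"grip": 0.65, "linear": [0, 0, 0], "twist": 0}, {"grip": 0.65, "linear": [0, 0, 0], "twist": 0}]'

```text
clock: 10.7
eef_pos: [0.4415, 0.0154, 0.0935]
tool_rot: [0.558, 0.443, -0.443, -0.544]
ft_force: [0.4, 1.0, 1.0]
grip_width: 0.0298
```

```bash
python3 to.py 0.442 0.0155 0.09
```

```text
t 10.7 p [0.4415 0.0154 0.0935] q [ 0.558  0.443 -0.443 -0.544] f [0.4 1.  1. ] w 0.0298
yaw 77.56 ydir [ 0.012 -0.016 -1.   ]
units total [ 0.001  0.018 -0.002] dist 0.004
```

Request:
move_arm --increments '[{"grip": 0.75, "linear": [0, 0.015, 0], "twist": 0}, {"grip": 0.85, "linear": [0, 0, 0], "twist": 0}, {"grip": 0.95, "linear": [0, 0, 0], "twist": 0}, {"grip": 1, "linear": [0, 0, 0], "twist": 0}, {"grip": 1, "linear": [0, 0, 0], "twist": 0}]'

```text
clock: 11.2
eef_pos: [0.4434, 0.0155, 0.094]
tool_rot: [0.559, 0.444, -0.442, -0.543]
ft_force: [-0.5, -0.2, 0.0]
grip_width: -0.0
```

```bash
python3 to.py 0.442 0.0155 0.09
python3 - <<'E'
import numpy as np
# arc increments for bar vs lid angle: tool z=-mill x, tool y=-up, units of .2 m
f=lambda t:(105-250*np.cos(t)+9*np.sin(t),100+250*np.sin(t)+9*np.cos(t))
T=np.linspace(0,1.31,16); X=[f(t) for t in T]
for i in range(15): print(i,T[i+1].round(3),'tool y',round(-(X[i+1][1]-X[i][1])/200,3),'z',round(-(X[i+1][0]-X[i][0])/200,3), 'z_bar',round(X[i+1][1],1),'dx',round(X[i+1][0]-X[0][0],1))
A,B=86,72
for t in (1.2,1.25,1.28,1.3,1.31,1.32,1.33):
    px=105-110*np.cos(t)+9*np.sin(t);pz=100+110*np.sin(t)+9*np.cos(t)
    dx,dz=px-10,pz-72;L=np.hypot(dx,dz);c=(A*A+L*L-B*B)/(2*A*L);a=np.arccos(min(1,c));
    psi=np.arctan2(dz,dx); e=psi+a; print(t,'stay L',L.round(1),'elbow',(10+A*np.cos(e)).round(1),(72+A*np.sin(e)).round(1),'bend',np.degrees(np.pi-np.arccos(np.clip((A*A+B*B-L*L)/(2*A*B),-1,1))).round(1),'bar z',f(t)[1].round(1),'dx',(f(t)[0]+145).round(1))
E
```

```text
t 11.2 p [0.4434 0.0155 0.094 ] q [ 0.559  0.444 -0.442 -0.543] f [-0.5 -0.2  0. ] w -0.0
yaw 77.56 ydir [ 0.017 -0.016 -1.   ]
units total [-0.001  0.02   0.007] dist 0.004
0 0.087 tool y -0.109 z -0.009 z_bar 130.8 dx 1.7
1 0.175 tool y -0.108 z -0.018 z_bar 152.3 dx 5.4
2 0.262 tool y -0.106 z -0.027 z_bar 173.4 dx 10.9
3 0.349 tool y -0.103 z -0.037 z_bar 194.0 dx 18.2
4 0.437 tool y -0.099 z -0.045 z_bar 213.9 dx 27.3
5 0.524 tool y -0.095 z -0.054 z_bar 232.9 dx 38.0
6 0.611 tool y -0.09 z -0.062 z_bar 250.9 dx 50.4
7 0.699 tool y -0.084 z -0.07 z_bar 267.7 dx 64.4
8 0.786 tool y -0.078 z -0.077 z_bar 283.2 dx 79.7
9 0.873 tool y -0.071 z -0.083 z_bar 297.4 dx 96.3
10 0.961 tool y -0.063 z -0.089 z_bar 310.1 dx 114.1
11 1.048 tool y -0.055 z -0.094 z_bar 321.1 dx 133.0
12 1.135 tool y -0.047 z -0.099 z_bar 330.5 dx 152.7
13 1.223 tool y -0.038 z -0.102 z_bar 338.1 dx 173.2
14 1.31 tool y -0.029 z -0.105 z_bar 343.9 dx 194.2
1.2 stay L 148.1 elbow 20.2 157.4 bend 40.9 bar z 336.3 dx 167.8
1.25 stay L 151.7 elbow 28.2 156.1 bend 32.5 bar z 340.1 dx 179.7
1.28 stay L 153.9 elbow 33.7 154.7 bend 26.3 bar z 342.1 dx 186.9
1.3 stay L 155.3 elbow 37.8 153.4 bend 21.3 bar z 343.3 dx 191.8
1.31 stay L 156.0 elbow 40.2 152.5 bend 18.3 bar z 343.9 dx 194.2
1.32 stay L 156.7 elbow 42.8 151.5 bend 14.8 bar z 344.4 dx 196.7
1.33 stay L 157.4 elbow 46.2 150.0 bend 10.2 bar z 344.9 dx 199.1
```

```bash
python3 w.py w2
python3 - <<'E'
from h import *
o,p,im,d=cam('scene'); cv2.imwrite('pics/s2.png',cv2.resize(im[100:260,130:350],(800,582),interpolation=cv2.INTER_CUBIC))
E
```

```text
(no output)
```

View pics/w2.png

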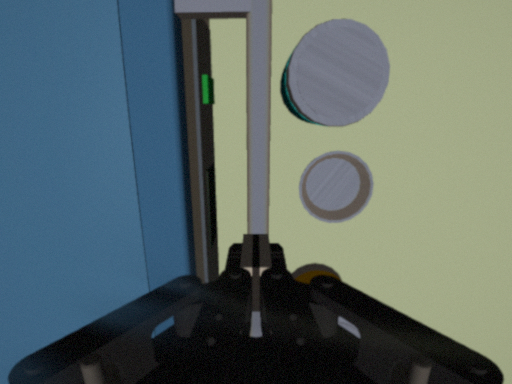

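View pics/s2.png

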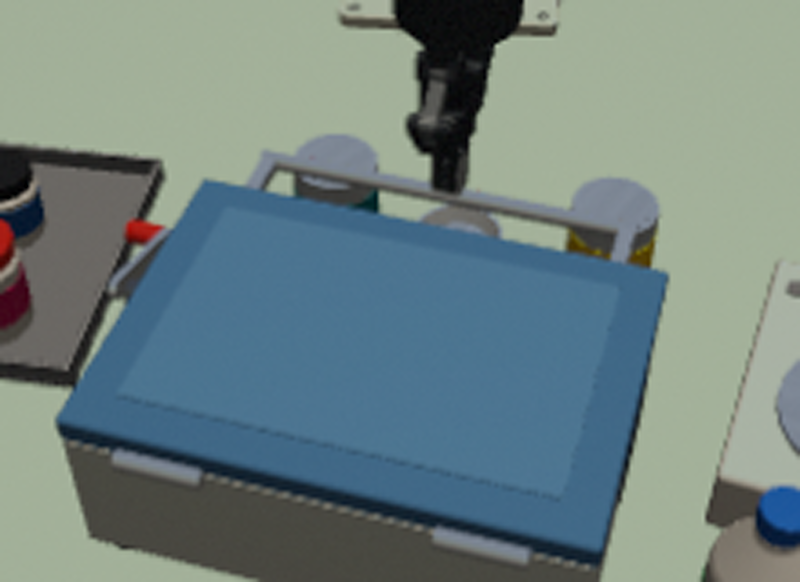

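The wrist view shows the fingers shut with the bar (column ~258) still running under or between them, and the reported opening is 0. I'll check the heights.

```bash
python3 - <<'E'
from h import *
Z=np.load('w.npz');P=Z['P'];im=Z['im']
M=np.array(bot.camera_params('wrist')['T_tool_cam']);print(M.round(3))
for u in (235,257,278):
  for v in (200,225,238,245,255,262,270,280,290,300,310,322,330): print((u,v),P[v,u].round(4))
cv2.imwrite('pics/w2c.png',cv2.resize(im[220:350,180:340],(800,650))[:600])
E
python3 to.py 0.442 0.0155 0.09
```

```text
[[-0.     0.957  0.289 -0.074]
 [-0.001 -0.289  0.957 -0.164]
 [ 1.     0.     0.001 -0.   ]
 [ 0.     0.     0.     1.   ]]
(235, 200) [ 4.657e-01  1.870e-02 -4.000e-04]
(235, 225) [ 0.4717  0.0434 -0.0006]
(235, 238) [ 4.748e-01  5.650e-02 -1.000e-04]
(235, 245) [0.4515 0.0068 0.1253]
(235, 255) [0.4507 0.0072 0.1357]
(235, 262) [0.4502 0.0076 0.1417]
(235, 270) [0.4473 0.0019 0.1592]
(235, 280) [0.4473 0.0035 0.1636]
(235, 290) [0.4467 0.0035 0.1702]
(235, 300) [ 0.4444 -0.0012  0.1828]
(235, 310) [ 0.4248 -0.0538  0.2586]
(235, 322) [ 0.4437 -0.0006  0.1921]
(235, 330) [0.4437 0.     0.1945]
(257, 200) [ 0.4363 -0.0112  0.115 ]
(257, 225) [0.4393 0.0027 0.1146]
(257, 238) [0.4398 0.0055 0.1249]
(257, 245) [0.4397 0.0056 0.1328]
(257, 255) [0.4395 0.0057 0.1428]
(257, 262) [0.4396 0.0062 0.1482]
(257, 270) [0.4397 0.007  0.1533]
(257, 280) [0.4408 0.0121 0.1525]
(257, 290) [0.4418 0.0166 0.1529]
(257, 300) [0.4429 0.0216 0.1528]
(257, 310) [0.444  0.0269 0.1524]
(257, 322) [0.4526 0.0636 0.1151]
(257, 330) [0.454  0.0701 0.1142]
(278, 200) [ 4.261e-01  2.710e-02 -1.000e-04]
(278, 225) [ 0.431   0.0521 -0.0008]
(278, 238) [ 0.4337  0.0659 -0.0015]
(278, 245) [0.4301 0.0115 0.1249]
(278, 255) [0.4308 0.0121 0.1343]
(278, 262) [0.431  0.011  0.1429]
(278, 270) [0.4309 0.0058 0.1582]
(278, 280) [0.4314 0.0072 0.163 ]
(278, 290) [0.4317 0.0068 0.1699]
(278, 300) [0.4315 0.0021 0.182 ]
(278, 310) [0.4318 0.0021 0.1866]
(278, 322) [0.4319 0.0009 0.1932]
(278, 330) [0.4322 0.0019 0.195 ]
t 11.3 p [0.4433 0.0155 0.0938] q [ 0.559  0.444 -0.442 -0.543] f [ 0.2  0.1 -0.9] w 0.0001
yaw 77.56 ydir [ 0.017 -0.016 -1.   ]
units total [-0.001  0.019  0.007] dist 0.004
```

View pics/w2c.png

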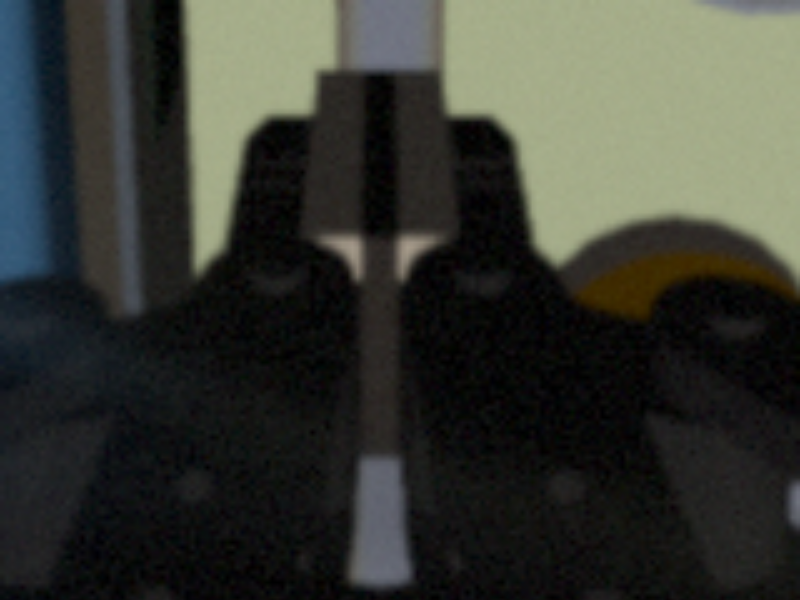

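The crop shows the pads (z 0.122–0.148) shut just above the bar (top 0.115). The fingers really end about 25 mm behind the reported TCP, which fits the jar being gripped by its cap. I'll reopen, go 26 mm lower and close again.

Request:
move_arm --increments '[{"grip": 0.65, "linear": [0, -0.02, 0], "twist": 0}, {"grip": 0.65, "linear": [0, 0, 0], "twist": 0}, {"grip": 0.65, "linear": [0, 0, 0], "twist": 0}, {"grip": 0.65, "linear": [0, 0.08, 0], "twist": 0}, {"grip": 0.65, "linear": [0, 0.07, 0], "twist": 0}]'

```text
clock: 11.8
eef_pos: [0.446, 0.0152, 0.0693]
tool_rot: [0.56, 0.445, -0.44, -0.542]
ft_force: [-0.1, 0.3, 0.5]
grip_width: 0.0302
```

```bash
python3 to.py 0.4425 0.0155 0.068
```

```text
t 11.8 p [0.446  0.0152 0.0693] q [ 0.56   0.445 -0.44  -0.542] f [-0.1  0.3  0.5] w 0.0302
yaw 77.56 ydir [ 0.022 -0.016 -1.   ]
units total [-0.002  0.006  0.018] dist 0.004
```

Request:
move_arm --increments '[{"grip": 0.7, "linear": [0, 0.01, 0.01], "twist": 0}, {"grip": 0.75, "linear": [0, 0, 0], "twist": 0}, {"grip": 0.85, "linear": [0, 0, 0], "twist": 0}, {"grip": 1, "linear": [0, 0, 0], "twist": 0}, {"grip": 1, "linear": [0, 0, 0], "twist": 0}]'

```text
clock: 12.3
eef_pos: [0.4428, 0.0155, 0.0663]
tool_rot: [0.56, 0.444, -0.441, -0.543]
ft_force: [0.1, 0.0, -4.3]
grip_width: 0.0101
```

Request:
move_arm --increments '[{"grip": 1, "linear": [0, -0.05, 0], "twist": 0}, {"grip": 1, "linear": [0, -0.1, -0.01], "twist": 0}, {"grip": 1, "linear": [0, -0.1, -0.02], "twist": 0}, {"grip": 1, "linear": [0, -0.1, -0.03], "twist": 0}, {"grip": 1, "linear": [0, -0.05, -0.02], "twist": 0}]'

```text
clock: 12.8
eef_pos: [0.4594, 0.0117, 0.1499]
tool_rot: [0.562, 0.444, -0.441, -0.541]
ft_force: [3.3, -1.0, -6.9]
grip_width: 0.0103
```

```bash
cat > arc.py <<'E'
from h import *
import sys
# mill frame; bar start pose with grip at TCP p0
o=obs(); M=R.from_quat(o['tool_rot']).as_matrix(); print('ydir',M[:,1].round(3))
ex=np.array([.976,-.216,0]); p0=np.array([.4428,.0155,.0663])
d=o['eef_pos']-p0; f=lambda t:np.array([105-250*np.cos(t)+9*np.sin(t)+145,250*np.sin(t)+9*np.cos(t)-9])/1e3
a=np.array([d@ex,d[2]]); T=np.linspace(0,1.4,1401); E=[np.linalg.norm(f(t)-a) for t in T]; t=T[np.argmin(E)]
print('theta',t,'arc err',(a-f(t)).round(4),'lateral',(d@[.216,.976,0]).round(4))
for s in sys.argv[1:]:
    w=p0+ex*f(float(s))[0]+np.array([0,0,f(float(s))[1]]); print(s,'units',(M.T@(w-o['eef_pos'])/.2).round(3))
E
python3 arc.py 0.3 0.45 0.6 0.75
```

```text
t 12.8 p [0.4594 0.0117 0.1499] q [ 0.562  0.444 -0.441 -0.541] f [ 3.3 -1.  -6.9] w 0.0103
ydir [ 0.022 -0.02  -1.   ]
theta 0.342 arc err [-0.0004  0.0003] lateral -0.0001
0.3 units [0.001 0.05  0.018]
0.45 units [-0.001 -0.12  -0.062]
0.6 units [-0.003 -0.276 -0.166]
0.75 units [-0.005 -0.415 -0.291]
```

Lifting cleanly along the arc.

Request:
move_arm --increments '[{"grip": 1, "linear": [0, -0.08, -0.035], "twist": 0}, {"grip": 1, "linear": [0, -0.09, -0.05], "twist": 0}, {"grip": 1, "linear": [0, -0.09, -0.06], "twist": 0}, {"grip": 1, "linear": [0, -0.08, -0.07], "twist": 0}, {"grip": 1, "linear": [0, -0.06, -0.06], "twist": 0}]'

```text
clock: 13.3
eef_pos: [0.507, 0.001, 0.2309]
tool_rot: [0.559, 0.44, -0.445, -0.544]
ft_force: [-0.7, -0.3, -4.6]
grip_width: 0.0097
```

```bash
python3 arc.py 0.8 0.9 1.0 1.1 1.2
```

```text
t 13.3 p [0.507  0.001  0.2309] q [ 0.559  0.44  -0.445 -0.544] f [-0.7 -0.3 -4.6] w 0.0097
ydir [ 0.008 -0.02  -1.   ]
theta 0.72 arc err [-0.0022  0.0019] lateral -0.0003
0.8 units [ 0.001 -0.059 -0.083]
0.9 units [-0.001 -0.137 -0.181]
1.0 units [-0.002 -0.205 -0.286]
1.1 units [-0.003 -0.262 -0.397]
1.2 units [-0.004 -0.307 -0.513]
```

Request:
move_arm --increments '[{"grip": 1, "linear": [0, -0.07, -0.09], "twist": 0}, {"grip": 1, "linear": [0, -0.07, -0.09], "twist": 0}, {"grip": 1, "linear": [0, -0.06, -0.09], "twist": 0}, {"grip": 1, "linear": [0, -0.05, -0.1], "twist": 0}, {"grip": 1, "linear": [0, -0.03, -0.06], "twist": 0}]'

```text
clock: 13.8
eef_pos: [0.5788, -0.0151, 0.2881]
tool_rot: [-0.55, -0.434, 0.452, 0.552]
ft_force: [-0.7, -0.0, -7.3]
grip_width: 0.0097
```

```bash
python3 arc.py 1.15 1.2 1.25 1.29 1.31
```

```text
t 13.8 p [ 0.5788 -0.0151  0.2881] q [-0.55  -0.434  0.452  0.552] f [-0.7 -0.  -7.3] w 0.0097
ydir [-0.022 -0.014 -1.   ]
theta 1.088 arc err [-0.0026  0.0052] lateral -0.0005
1.15 units [ 0.002 -0.007 -0.083]
1.2 units [ 0.002 -0.03  -0.141]
1.25 units [ 0.001 -0.05  -0.201]
1.29 units [ 0.001 -0.064 -0.249]
1.31 units [ 0.001 -0.07  -0.273]
```

Request:
move_arm --increments '[{"grip": 1, "linear": [0, -0.01, -0.07], "twist": 0}, {"grip": 1, "linear": [0, -0.02, -0.07], "twist": 0}, {"grip": 1, "linear": [0, -0.02, -0.06], "twist": 0}, {"grip": 1, "linear": [0, -0.01, -0.03], "twist": 0}, {"grip": 1, "linear": [0, 0, 0], "twist": 0}]'

```text
clock: 14.3
eef_pos: [0.6171, -0.0235, 0.3032]
tool_rot: [-0.545, -0.43, 0.456, 0.557]
ft_force: [0.4, -0.3, -0.7]
grip_width: 0.0098
```

```bash
python3 arc.py 1.29 1.31 1.32
```

```text
t 14.3 p [ 0.6171 -0.0235  0.3032] q [-0.545 -0.43   0.456  0.557] f [ 0.4 -0.3 -0.7] w 0.0098
ydir [-0.038 -0.01  -0.999]
theta 1.252 arc err [-0.0017  0.0056] lateral -0.0004
1.29 units [ 0.002  0.014 -0.054]
1.31 units [ 0.002  0.007 -0.078]
1.32 units [ 0.002  0.004 -0.09 ]
```

Request:
move_arm --increments '[{"grip": 1, "linear": [0, 0, -0.03], "twist": 0}, {"grip": 1, "linear": [0, 0, -0.02], "twist": 0}, {"grip": 1, "linear": [0, 0, -0.01], "twist": 0}, {"grip": 1, "linear": [0, 0, 0], "twist": 0}, {"grip": 1, "linear": [0, 0, 0], "twist": 0}]'

```text
clock: 14.8
eef_pos: [0.6249, -0.0252, 0.3054]
tool_rot: [-0.544, -0.429, 0.457, 0.558]
ft_force: [-2.7, -0.3, 1.3]
grip_width: 0.0097
```

```bash
python3 arc.py 1.31 1.32
```

```text
t 14.8 p [ 0.6249 -0.0252  0.3054] q [-0.544 -0.429  0.457  0.558] f [-2.7 -0.3  1.3] w 0.0097
ydir [-0.043 -0.009 -0.999]
theta 1.284 arc err [-0.0014  0.0057] lateral -0.0004
1.31 units [ 0.002  0.019 -0.039]
1.32 units [ 0.002  0.016 -0.051]
```

Request:
move_arm --increments '[{"grip": 1, "linear": [0, 0.005, -0.02], "twist": 0}, {"grip": 1, "linear": [0, 0, -0.015], "twist": 0}, {"grip": 1, "linear": [0, 0, -0.01], "twist": 0}, {"grip": 1, "linear": [0, 0, 0], "twist": 0}, {"grip": 1, "linear": [0, 0, 0], "twist": 0}]'

```text
clock: 15.3
eef_pos: [0.6305, -0.0265, 0.3068]
tool_rot: [-0.543, -0.429, 0.458, 0.559]
ft_force: [-2.7, -0.2, 2.4]
grip_width: 0.0097
```

```bash
python3 arc.py 1.31 1.32;python3 - <<'E'
from h import *
for n in ('top','scene'):
    o,p,im,d=cam(n); P=cloud(o,p,d).reshape(384,512,3); b,g,r=[im[...,i].astype(int) for i in range(3)]
    m=(r>g+50)&(r>b+50)&(P[...,2]>.12)&(P[...,2]<.18)&(P[...,1]<-.13)&(P[...,1]>-.27)&(P[...,0]<.7);Q=P[m]
    print(n,len(Q), Q.min(0).round(4) if len(Q) else '',Q.max(0).round(4) if len(Q) else '')
    D=Q-[.584,-.018,0]; 
    if len(Q): print('mill x,y,z mean',np.median(D@[.976,-.216,0]),np.median(D@[.216,.976,0]),np.median(D[:,2]))
    c={'top':im[100:300,240:440],'scene':im[60:240,60:300]}[n]; cv2.imwrite(f'pics/{n}3.png',cv2.resize(c,None,fx=3,fy=3))
E
```

```text
t 15.3 p [ 0.6305 -0.0265  0.3068] q [-0.543 -0.429  0.458  0.559] f [-2.7 -0.2  2.4] w 0.0097
ydir [-0.046 -0.007 -0.999]
theta 1.307 arc err [-0.0013  0.0058] lateral -0.0004
1.31 units [ 0.003  0.028 -0.01 ]
1.32 units [ 0.002  0.024 -0.022]
top 0  
scene 6 [ 0.5915 -0.2156  0.1488] [ 0.5924 -0.2116  0.1545]
mill x,y,z mean 0.049921125508877826 -0.18958988180370748 0.15183327718150447
```

Scene-camera depth puts the button at about mill x = 42, z = 152 mm (back face 49.9), so the lid is at about 1.315 and the stay is nearly straight. I'll release the bar and back off forward and up.

Request:
move_arm --increments '[{"grip": 0.7, "linear": [0, 0, 0], "twist": 0}, {"grip": 0.65, "linear": [0, 0, 0], "twist": 0}, {"grip": 0.65, "linear": [0, 0, 0], "twist": 0}, {"grip": 0.65, "linear": [0, -0.1, 0], "twist": 0}, {"grip": 0.65, "linear": [0, -0.2, 0], "twist": 0}]'

```text
clock: 15.9
eef_pos: [0.6338, -0.0262, 0.3601]
tool_rot: [-0.541, -0.427, 0.46, 0.561]
ft_force: [0.9, -0.0, 1.7]
grip_width: 0.0299
```

```bash
python3 arc.py
```

```text
t 15.9 p [ 0.6338 -0.0262  0.3601] q [-0.541 -0.427  0.46   0.561] f [ 0.9 -0.   1.7] w 0.0299
ydir [-0.054 -0.008 -0.999]
theta 1.356 arc err [-0.0101  0.0567] lateral 0.0005
```

Request:
move_arm --increments '[{"grip": 0.3, "linear": [0, 0, 0.2], "twist": 0}, {"grip": 0, "linear": [0, 0, 0.2], "twist": 0}, {"grip": 0, "linear": [-0.2, 0, 0.1], "twist": 0}, {"grip": 0, "linear": [-0.22, 0, 0], "twist": 0}, {"grip": 0, "linear": [-0.22, 0, 0], "twist": 0}]'

```text
clock: 16.4
eef_pos: [0.5333, -0.1274, 0.3669]
tool_rot: [-0.546, -0.439, 0.454, 0.55]
ft_force: [0.8, 0.6, 0.2]
grip_width: 0.0854
```

Request:
move_arm --increments '[{"grip": 0, "linear": [-0.22, 0, 0], "twist": 0}, {"grip": 0, "linear": [-0.2, 0, 0], "twist": 0}, {"grip": 0, "linear": [-0.1, 0, 0], "twist": 0}, {"grip": 0, "linear": [0, 0, 0], "twist": 0.07}, {"grip": 0, "linear": [0, 0, 0], "twist": 0.07}]'

```text
clock: 16.9
eef_pos: [0.5111, -0.2404, 0.3684]
tool_rot: [0.61, 0.354, -0.367, -0.607]
ft_force: [-0.3, -0.1, -1.0]
grip_width: 0.0853
```

Request:
move_arm --increments '[{"grip": 0, "linear": [0, 0, 0], "twist": 0.07}, {"grip": 0, "linear": [0, 0, 0], "twist": 0.07}, {"grip": 0, "linear": [0, 0, 0], "twist": 0.07}, {"grip": 0, "linear": [0, 0, 0], "twist": 0.07}, {"grip": 0, "linear": [0, 0, 0], "twist": 0.07}]'

```text
clock: 17.4
eef_pos: [0.5131, -0.2432, 0.368]
tool_rot: [0.702, 0.114, -0.123, -0.692]
ft_force: [-0.1, -0.3, 0.8]
grip_width: 0.0855
```

```bash
cat > m.py <<'E'
from h import *
import sys
# target in mill coordinates (m) of TCP
o=obs(); M=R.from_quat(o['tool_rot']).as_matrix(); D=o['eef_pos']-[.584,-.018,0]
print('yaw',np.degrees(np.arctan2(M[1,0],M[0,0])).round(2),'ydir',M[:,1].round(3),'mill',np.round([D@[.976,-.216,0],D@[.216,.976,0],D[2]],4))
t=[float(x) for x in sys.argv[1:4]]; w=np.array([.584,-.018,0])+t[0]*np.array([.976,-.216,0])+t[1]*np.array([.216,.976,0])+[0,0,t[2]]
print('units',(M.T@(w-o['eef_pos'])/.2).round(3),'joints',np.round(o['joint_pos'],2))
E
python3 m.py 0.005 -0.234 0.25
python3 - <<'E'
from h import *
o,p,im,d=cam('scene'); P=cloud(o,p,d).reshape(384,512,3); b,g,r=[im[...,i].astype(int) for i in range(3)]
m=(r>g+50)&(r>b+50)&(P[...,2]>.12)&(P[...,2]<.18)&(P[...,1]<-.13)&(P[...,1]>-.27)&(P[...,0]<.7);D=P[m]-[.584,-.018,0]
print(m.sum(),(D@[.976,-.216,0]).round(4),(D@[.216,.976,0]).round(3),D[:,2].round(3))
m=(b>r+35)&(P[...,2]>.2); D=P[m]-[.584,-.018,0]; x=D@[.976,-.216,0]
print('lid back face slope deg',np.degrees(np.arctan(np.polyfit(D[:,2],x,1)[0])))
E
```

```text
t 17.4 p [ 0.5131 -0.2432  0.368 ] q [ 0.702  0.114 -0.123 -0.692] f [-0.1 -0.3  0.8] w 0.0855
yaw 19.3 ydir [-0.01  -0.015 -1.   ] mill [-0.0205 -0.2351  0.368 ]
units [ 0.121  0.589 -0.055] joints [-0.43  0.4   0.63  1.81 -0.02 -0.77]
8 [0.0515 0.0512 0.051  0.0509 0.0514 0.0505 0.0502 0.0516] [-0.19  -0.191 -0.188 -0.186 -0.183 -0.189 -0.187 -0.184] [0.156 0.153 0.153 0.154 0.155 0.15  0.15  0.152]
lid back face slope deg 20.234699832218848
```

Request:
move_arm --increments '[{"grip": 0, "linear": [0, 0, 0], "twist": 0.07}, {"grip": 0, "linear": [0, 0, 0], "twist": 0.07}, {"grip": 0, "linear": [0, 0, 0], "twist": 0.07}, {"grip": 0, "linear": [0, 0, 0], "twist": 0.07}, {"grip": 0, "linear": [0, 0.1, 0], "twist": 0}]'

```text
clock: 17.95
eef_pos: [0.5161, -0.2451, 0.3502]
tool_rot: [0.709, -0.083, 0.084, -0.695]
ft_force: [0.8, -0.3, 0.4]
grip_width: 0.0854
```

```bash
python3 m.py 0.003 -0.234 0.14
```

```text
t 17.95 p [ 0.5161 -0.2451  0.3502] q [ 0.709 -0.083  0.084 -0.695] f [ 0.8 -0.3  0.4] w 0.0854
yaw -13.61 ydir [-0.001 -0.02  -1.   ] mill [-0.0172 -0.2363  0.3502]
units [0.097 1.051 0.035] joints [-0.43  0.38  0.57  1.75 -0.02 -0.2 ]
```

Request:
move_arm --increments '[{"grip": 0, "linear": [0.02, 0.2, 0.01], "twist": 0}, {"grip": 0, "linear": [0.02, 0.2, 0.01], "twist": 0}, {"grip": 0, "linear": [0.02, 0.2, 0.01], "twist": 0}, {"grip": 0, "linear": [0.02, 0.2, 0], "twist": 0}, {"grip": 0, "linear": [0.01, 0.15, 0], "twist": 0}]'

```text
clock: 18.45
eef_pos: [0.5403, -0.2497, 0.1582]
tool_rot: [0.712, -0.073, 0.085, -0.694]
ft_force: [0.2, 0.4, -0.6]
grip_width: 0.0852
```

```bash
python3 m.py 0.005 -0.232 0.095; python3 w.py w4
```

```text
t 18.45 p [ 0.5403 -0.2497  0.1582] q [ 0.712 -0.073  0.085 -0.694] f [ 0.2  0.4 -0.6] w 0.0852
yaw -12.83 ydir [ 0.013 -0.027 -1.   ] mill [ 0.0074 -0.2356  0.1582]
units [-0.018  0.315  0.026] joints [-0.42  0.43  0.15  1.26 -0.02 -0.2 ]
```

View pics/w4.png

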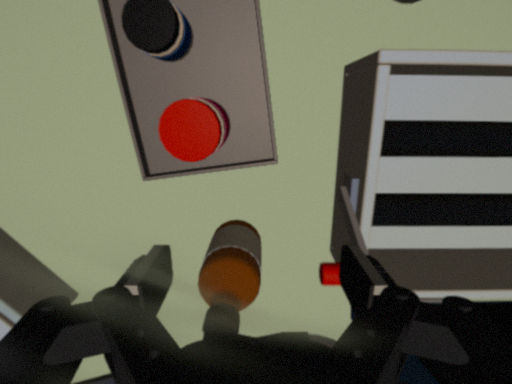

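The wrist view shows the red button at (331,273), just inside the left finger's tip (around (350,255)). The bottle at (230,270) is between and ahead of the fingers, and the jar, pot and tray are undisturbed. Measuring the finger against the button.

Run:
```python
import numpy as np
Z=np.load('w.npz');P=Z['P'];im=Z['im'].astype(int)
def mill(p): D=p-[.584,-.018,0]; return np.round([D@[.976,-.216,0],D@[.216,.976,0],D[2]],3)
for uv in [(325,265),(331,273),(335,280),(345,250),(350,262),(348,275),(352,290),(365,262),(160,250),(165,260),(150,270),(230,235),(228,285)]: print(uv,mill(P[uv[1],uv[0]]))
```

```text
(325, 265) [ 0.035 -0.189  0.15 ]
(331, 273) [ 0.037 -0.186  0.156]
(335, 280) [ 0.042 -0.183  0.156]
(345, 250) [-0.002 -0.192  0.197]
(350, 262) [-0.001 -0.191  0.206]
(348, 275) [ 0.006 -0.192  0.205]
(352, 290) [ 0.009 -0.192  0.213]
(365, 262) [-0.005 -0.188  0.213]
(160, 250) [-0.004 -0.279  0.203]
(165, 260) [ 0.001 -0.277  0.202]
(150, 270) [-0.005 -0.277  0.22 ]
(230, 235) [ 0.063 -0.265  0.046]
(228, 285) [ 0.078 -0.26   0.113]
```

Request:
move_arm --increments '[{"grip": 0, "linear": [-0.01, 0.15, 0.01], "twist": 0}, {"grip": 0, "linear": [-0.01, 0.13, 0.01], "twist": 0}, {"grip": 0, "linear": [0, 0.05, 0], "twist": 0}, {"grip": 0, "linear": [0, 0, 0], "twist": 0}, {"grip": 0, "linear": [0, 0, 0], "twist": 0}]'

```text
clock: 19.0
eef_pos: [0.537, -0.2463, 0.0867]
tool_rot: [0.711, -0.073, 0.08, -0.695]
ft_force: [0.0, 1.0, -0.4]
grip_width: 0.0857
```

```bash
python3 m.py 0.024 -0.234 0.088
```

```text
t 19.0 p [ 0.537  -0.2463  0.0867] q [ 0.711 -0.073  0.08  -0.695] f [ 0.   1.  -0.4] w 0.0857
yaw -12.39 ydir [ 0.008 -0.025 -1.   ] mill [ 0.0034 -0.2329  0.0867]
units [ 0.103 -0.005 -0.005] joints [-0.42  0.48  0.03  1.1  -0.02 -0.2 ]
```

Request:
move_arm --increments '[{"grip": 0, "linear": [0.05, 0, 0], "twist": 0}, {"grip": 0, "linear": [0.05, 0, 0], "twist": 0}, {"grip": 0, "linear": [0.03, 0, 0], "twist": 0}, {"grip": 0, "linear": [0.03, 0.01, 0], "twist": 0}, {"grip": 0, "linear": [0.02, 0.01, 0], "twist": 0}]'

```text
clock: 19.5
eef_pos: [0.5706, -0.2547, 0.09]
tool_rot: [0.712, -0.073, 0.078, -0.694]
ft_force: [-18.4, 3.7, 11.5]
grip_width: 0.0851
```

```bash
python3 m.py 0.042 -0.234 0.085
```

```text
t 19.5 p [ 0.5706 -0.2547  0.09  ] q [ 0.712 -0.073  0.078 -0.694] f [-18.4   3.7  11.5] w 0.0851
yaw -12.22 ydir [ 0.005 -0.026 -1.   ] mill [ 0.0381 -0.2339  0.09  ]
units [0.019 0.025 0.001] joints [-0.41  0.54  0.14  1.15 -0.02 -0.2 ]
```

Request:
move_arm --increments '[{"grip": 0, "linear": [0.02, 0.01, 0], "twist": 0}, {"grip": 0, "linear": [0.02, 0.01, 0], "twist": 0}, {"grip": 0, "linear": [0, 0, 0], "twist": 0}, {"grip": 0, "linear": [0, 0, 0], "twist": 0}, {"grip": 0, "linear": [0, 0, 0], "twist": 0}]'

```text
clock: 20.0
eef_pos: [0.5691, -0.2533, 0.0884]
tool_rot: [0.71, -0.078, 0.07, -0.696]
ft_force: [-2.5, 0.5, -2.3]
grip_width: 0.0857
```

```bash
python3 m.py 0.042 -0.234 0.085
cat > lk.py <<'E'
from h import *
import sys
A,B=86,72
# expected straight & locked geometry
for t in np.linspace(1.24,1.33,10):
    px=105-110*np.cos(t)+9*np.sin(t);pz=100+110*np.sin(t)+9*np.cos(t);dx,dz=px-10,pz-72;L=np.hypot(dx,dz)
    e=np.arctan2(dz,dx)-np.arccos(min(1,(A*A+L*L-B*B)/(2*A*L)));b=np.pi-np.arccos(np.clip((A*A+B*B-L*L)/(2*A*B),-1,1))
    if b<.35: print(round(t,3),'past straight by',b.round(3),'elbow',(10+A*np.cos(e)).round(1),(72+A*np.sin(e)).round(1))
o,p,im,d=cam('scene'); P=cloud(o,p,d).reshape(384,512,3); b,g,r=[im[...,i].astype(int) for i in range(3)]
m=(r>g+45)&(r>b+45)&(P[...,2]>.12)&(P[...,2]<.18)&(P[...,1]<-.13)&(P[...,1]>-.27)&(P[...,0]<.7);D=P[m]-[.584,-.018,0]
print(m.sum(),(D@[.976,-.216,0]).round(4),D[:,2].round(3))
cv2.imwrite(f'pics/{sys.argv[1]}.png',cv2.resize(im[40:260,60:330],(800,652))[:600])
E
python3 lk.py s5
```

```text
t 20.0 p [ 0.5691 -0.2533  0.0884] q [ 0.71  -0.078  0.07  -0.696] f [-2.5  0.5 -2.3] w 0.0857
yaw -12.02 ydir [-0.013 -0.019 -1.   ] mill [ 0.0363 -0.2329  0.0884]
units [ 0.028  0.017 -0.005] joints [-0.41  0.56  0.16  1.18 -0.02 -0.2 ]
1.31 past straight by 0.32 elbow 62.0 140.5
1.32 past straight by 0.259 elbow 60.5 141.6
1.33 past straight by 0.178 elbow 58.3 143.2
34 [0.0563 0.0564 0.0571 0.0587 0.0579 0.0588 0.0797 0.0613 0.0616 0.058
 0.0604 0.061  0.0771 0.0625 0.0605 0.0618 0.0601 0.0607 0.0604 0.0626
 0.0633 0.0619 0.0597 0.0624 0.0626 0.0643 0.0639 0.064  0.0626 0.0629
 0.0633 0.0635 0.0644 0.0645] [0.152 0.153 0.149 0.152 0.152 0.153 0.179 0.151 0.152 0.149 0.152 0.154
 0.173 0.15  0.148 0.15  0.149 0.15  0.151 0.147 0.148 0.147 0.145 0.149
 0.15  0.146 0.146 0.147 0.146 0.147 0.148 0.144 0.146 0.146]
```

Request:
move_arm --increments '[{"grip": 0, "linear": [0.03, 0.015, 0], "twist": 0}, {"grip": 0, "linear": [0.04, 0.02, 0], "twist": 0}, {"grip": 0, "linear": [0.04, 0.02, 0], "twist": 0}, {"grip": 0, "linear": [0.04, 0.02, 0], "twist": 0}, {"grip": 0, "linear": [0.04, 0.02, 0], "twist": 0}]'

```text
clock: 20.55
eef_pos: [0.5664, -0.2486, 0.0738]
tool_rot: [0.704, -0.099, 0.038, -0.703]
ft_force: [-35.0, 3.7, 39.2]
grip_width: 0.0853
```

```bash
python3 m.py 0.042 -0.234 0.085; python3 lk.py s6 | tail -6
```

```text
t 20.55 p [ 0.5664 -0.2486  0.0738] q [ 0.704 -0.099  0.038 -0.703] f [-35.    3.7  39.2] w 0.0853
yaw -11.21 ydir [-0.086  0.007 -0.996] mill [ 0.0326 -0.2289  0.0738]
units [ 0.041 -0.059 -0.026] joints [-0.4   0.62  0.23  1.26 -0.03 -0.2 ]
 0.0622 0.0619 0.0605 0.0601 0.063  0.0628 0.063  0.0621 0.0619 0.0622
 0.0637 0.0629 0.0632 0.0641 0.0637 0.064  0.0638 0.0646 0.0635 0.0656
 0.0643 0.0637] [0.168 0.168 0.17  0.17  0.17  0.169 0.172 0.167 0.167 0.152 0.152 0.151
 0.153 0.179 0.149 0.153 0.151 0.151 0.177 0.149 0.15  0.15  0.149 0.15
 0.147 0.148 0.149 0.148 0.149 0.15  0.145 0.145 0.146 0.148 0.148 0.149
 0.142 0.144 0.143 0.146 0.146 0.145]
```

The button hasn't moved under a hard push, so it's on its stop. Backing off and rising clear.

Request:
move_arm --increments '[{"grip": 0, "linear": [-0.05, 0, 0], "twist": 0}, {"grip": 0, "linear": [-0.1, 0, 0], "twist": 0}, {"grip": 0, "linear": [-0.1, -0.05, 0], "twist": 0}, {"grip": 0, "linear": [0, -0.2, 0], "twist": 0}, {"grip": 0, "linear": [0, -0.2, 0], "twist": 0}]'

```text
clock: 21.1
eef_pos: [0.5202, -0.2376, 0.1653]
tool_rot: [-0.702, 0.103, -0.035, 0.704]
ft_force: [1.4, 0.2, 0.1]
grip_width: 0.0857
```

Request:
move_arm --increments '[{"grip": 0, "linear": [-0.1, -0.2, 0], "twist": 0}, {"grip": 0, "linear": [-0.2, -0.1, 0], "twist": 0}, {"grip": 0, "linear": [-0.2, 0, 0], "twist": 0}, {"grip": 0, "linear": [-0.2, 0, 0], "twist": 0}, {"grip": 0, "linear": [0, 0, 0], "twist": 0}]'

```text
clock: 21.6
eef_pos: [0.3955, -0.2138, 0.2485]
tool_rot: [0.705, -0.093, 0.046, -0.701]
ft_force: [0.8, 0.4, 0.1]
grip_width: 0.0857
```

```bash
python3 m.py 0 -0.234 0.2; python3 lk.py s7 | tail -6
python3 - <<'E'
from h import *
o,p,im,d=cam('top'); cv2.imwrite('pics/top7.png',cv2.resize(im,(800,600)))
E
```

```text
t 21.6 p [ 0.3955 -0.2138  0.2485] q [ 0.705 -0.093  0.046 -0.701] f [0.8 0.4 0.1] w 0.0857
yaw -11.27 ydir [-0.067  0.    -0.998] mill [-0.1417 -0.2319  0.2485]
units [ 0.723  0.196 -0.022] joints [-0.47  0.18  0.02  1.48 -0.03 -0.28]
34 [0.0569 0.0551 0.0588 0.0571 0.0582 0.0566 0.0795 0.0614 0.0607 0.0597
 0.0592 0.0594 0.0775 0.0634 0.061  0.0609 0.0617 0.0602 0.0594 0.0622
 0.0627 0.0622 0.0627 0.0622 0.0619 0.0634 0.064  0.0631 0.0632 0.0636
 0.0624 0.0636 0.0641 0.0635] [0.153 0.151 0.151 0.15  0.152 0.151 0.179 0.151 0.151 0.151 0.151 0.152
 0.174 0.151 0.149 0.149 0.151 0.15  0.15  0.146 0.148 0.148 0.149 0.149
 0.149 0.145 0.146 0.146 0.147 0.148 0.147 0.144 0.145 0.145]
```

View pics/s7.png

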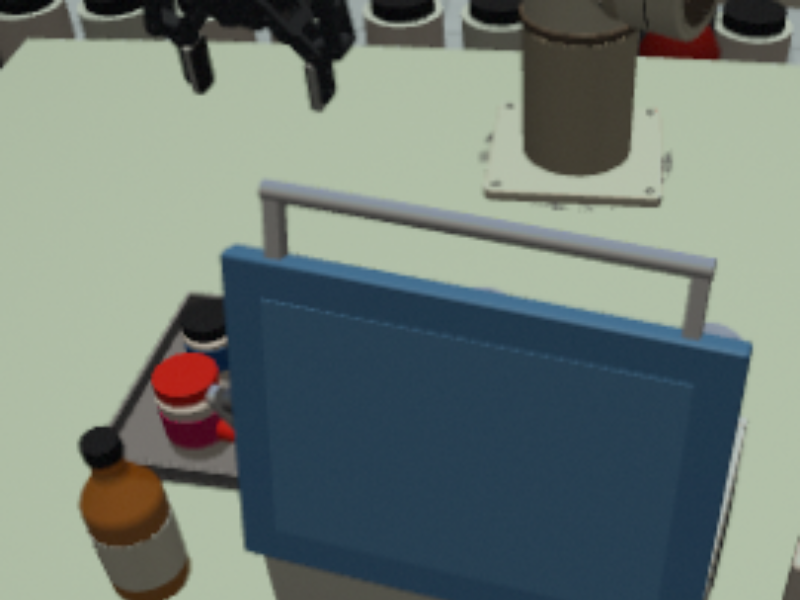

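View pics/top7.png

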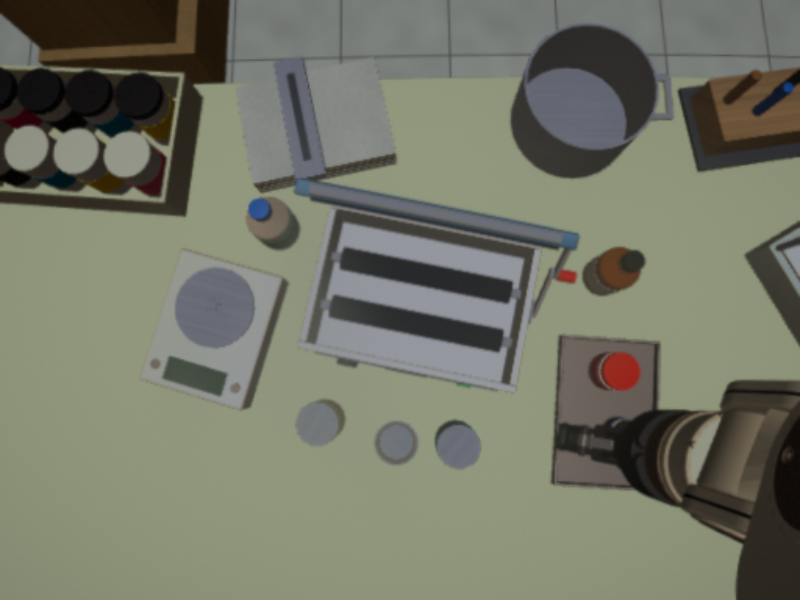

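Lid up, gripper clear, jar upright in the tray, bystanders at their initial pixels; the button is at (567,277) in the top view. One numeric lock check, then hand in.

Run:
```python
from h import *
o,p,im,d=cam('top'); P=cloud(o,p,d).reshape(384,512,3); b,g,r=[im[...,i].astype(int) for i in range(3)]
m=(r>g+50)&(P[...,2]>.12)&(P[...,2]<.17)&(P[...,1]<-.13)&(P[...,1]>-.25)&(P[...,0]<.7);D=P[m]-[.584,-.018,0]
x=D@[.976,-.216,0]; print(m.sum(),'x range',x.min().round(4),x.max().round(4),'centre',((x.min()+x.max())/2).round(4),'top z',np.percentile(D[:,2],90).round(4))
from scipy.optimize import brentq
A,B=86,72
def g(t,s=0):
    px=105-110*np.cos(t)+9*np.sin(t);pz=100+110*np.sin(t)+9*np.cos(t);dx,dz=px-10,pz-72;L=np.hypot(dx,dz);return dx,dz,L
for b in (0,.07,.14):
    Lb=np.sqrt(A*A+B*B+2*A*B*np.cos(b));t=brentq(lambda t:g(t)[2]-Lb,1,1.4);dx,dz,L=g(t);e=np.arctan2(dz,dx)-np.arccos(min(1,(A*A+L*L-B*B)/(2*A*L)))
    print('past',b,'lid',round(t,3),'elbow',(10+A*np.cos(e)).round(1),(72+A*np.sin(e)).round(1))
```

```text
74 x range 0.0488 0.0629 centre 0.0558 top z 0.1532
past 0 lid 1.339 elbow 52.7 146.6
past 0.07 lid 1.338 elbow 55.0 145.3
past 0.14 lid 1.333 elbow 57.2 143.9
```

```bash
python3 -c "
from h import *
print(bot.job_done()); obs()"
```

```text
the job is handed in; nothing more can be done
None
the job is handed in; nothing more can be done
```

I handed the job in at about 21.7 s of the 67 s allowed. The jar is upright in the drip tray, the lid is up, and the stay is past straight and holding it. The hand-in gives no verdict.

- **Jar:** it stands at about (0.474, −0.293), behind the pot, with its cap at the right height for standing upright.
- **Lid:** I raised it by the bar to about 1.31 rad. It stayed up after I let go, and again after I pressed the elbow and moved the arm clear.
- **Stay:** the elbow button now sits at x ≈ 56, z ≈ 145 mm of the mill. Straight would be about x = 52.7 and the stop x = 57.2, so it is past straight. It reads about 1 mm short of the stop, which is within the 2 mm calibration.
- **Bystanders:** in the last top view the tins, dish, balance and bottles were where they started. The arm hid the pot there; the pictures taken just before and just after releasing the elbow showed nothing wrong with it.

Things that went wrong or disagreed:
- **Bar grasp:** the first grasp closed on air. The fingers end about 25 mm behind the reported TCP, so I went lower and gripped it on the second try. The jar was likewise held by its cap rather than its body.
- **Elbow press:** the last push reached about 52 N at the wrist (35 and 39 N by axis). Only a finger should have been touching, pressing on the button. The elbow did not move further, which suggests it was already on its stop.
- **Lid angle:** one rough reading of the lid's slope from a camera, taken just after I let go of the bar, gave about 20° off vertical instead of about 14°. I judged it unreliable and went by the button position instead.

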